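# Roll a cap strip home on a 24-well block

### The arm

A 6-joint arm with a two-finger parallel gripper is mounted at the origin on the work surface. World frame = base frame: x ahead of the robot, y to its left, z up, the work surface at z = 0. Lengths are in m, angles in rad, forces in N, time in s.
With the tool pointing down it reaches from about 0.275 to 0.75 m from the base axis. Payload 10.2 kg.
Tool frame: the origin (TCP) lies midway between the tips of the shut fingers; the grasp point (between the pads) lies 19 mm behind it (env.hold_point_z is the distance from the TCP to the grasp point, in m); x points along the fingers, z is the direction in which the jaws open and shut, and the axes are right-handed (so a half turn about x gives the same grasp; the last joint's range is limited). The gripper opens to 85 mm and grips with 20 to 120 N. Pads are 22 mm wide; open, the fingers measure 114 mm over their backs; the gripper's body (76 mm by 85 mm) begins 54 mm behind the grasp point. The pads swing forward as they close: fully open they stand 13 mm farther back than shut.
Start: joints at [-0.223, 0.313, 1.498, -0, 1.331, -0.223], TCP at [0.525, -0, 0.204] pointing down, gripper open.
Joint ranges: [-2.94, 2.94], [-0.97, 2.17], [0.19, 2.56], [-1.23, 4.37], [0.02, 3.11], [-2.88, 2.88]. Speed limits (rad/s): [2.39, 2.39, 3.01, 3.14, 3.14, 3.14].

### API

Orientations are given as a unit quaternion [x, y, z, w].
In Python, from bench import env, kinematics, monitor, eyes, job gives the robot as it stands. The module is installed in compiled form; this text tells all that it offers. Calls block until the motion is done:
- env.reach(position, orientation): joint-space move of the TCP to a pose.
- env.movel(position, velocity=0.15, frame=None, guard=None): straight line of the TCP; frame=None keeps the orientation; velocity is the mean speed in m/s. With guard (N) it stops when the force on the tool has changed by that much, and returns True; else False.
- env.set_joints(angles): joint-space move.
- env.release() and env.close_gripper(effort=None): open the fingers fully, or close them until they stop; effort is the grip in N (None keeps the last).
- env.hold(seconds).
- kinematics.ik(position, orientation): joint angles nearest the present ones, or None.
- monitor.sense(): the state.
- eyes.grab_frame(name): name is "scene" or "side" or "wrist"; returns a dict with "frame" (420x560x3 uint8, red, green, blue), "mtx" (3x3 intrinsics, pixels), "view" (4x4, takes a point from world to camera coordinates). Camera axes: x right, y down, z forward; pixel columns grow to the right and rows downward; lengths in m; the calibration is good to about 2 mm. A picture is of the moment at which its call begins. There is no depth.
A pose or a line that the arm cannot do raises env.MotionError and nothing moves.
- job.hand_in(): hands the job in, once; it reports no verdict.
The state is a dict: "clock": time; "joints": joint angles; "qvel": joint speeds; "joint_efforts": joint torques, N m; "position": TCP position; "ee_rot": TCP orientation; "contact_force": force on the tool from outside, world axes, zero at the start; "ft_torque": the same for the moment, N m; "finger_gap": opening from 0.0 (shut) to 1.0 (fully open).
Only numpy, scipy, OpenCV 4.12 (cv2) and the standard library are available. Lean on these libraries where they do the work, as an engineer would, in place of code of your own. Each camera call takes 0.05 s, during which the arm holds its last target. There are 200 camera calls.

### The job

The strip of six stoppers laid along one edge of the well block on the column lift is still standing proud. Take the hand roller by its grip, roll its wheel along the strip from end to end with firm, even pressure (about two kilos of push, never more than four, or the block cracks) until all six stoppers are fully home, then stand the roller back in its holder and let go. Keep gripper and arm off the block and its lift, and leave the glassware where it is.

Things in the scene. Friction and masses are not known exactly. Their poses are not given: they have to be found in the camera images.
- lift: Column lift with the open well block on it. Origin at the centre of the underside of its fixed foot (150 x 110 x 14 mm), on the bench, z up, x along the block. Its steel platform (162 x 120 mm) has been clamped by hand at any height: that height is not reported and must be seen or felt. On it an aluminium nest (152 x 110 mm) holds the white 24-well block (128 x 86 x 42 mm) over the foot's centre.
- cap1 (a joint): Stopper 1 of six in a grey strip, 18 mm apart along the lift's x, in the edge row at y = -27 mm; this one at x = -45 mm. Value: how far it is pushed in, m; 0 = fully proud, 0.0045 = home. Tops when home are 113 to 138 mm above the bench, by the lift's height. Start 0 to 1.2 mm in. Each takes 8 to 10 N down to move, more if fast (25 N per m/s), and stays put. Flange 16.5 mm square, 3 mm thick.
- cap2 (a joint): Stopper 2, at x = -27 mm in the lift's frame; as cap1.
- cap3 (a joint): Stopper 3, at x = -9 mm in the lift's frame; as cap1.
- cap4 (a joint): Stopper 4, at x = +9 mm in the lift's frame; as cap1.
- cap5 (a joint): Stopper 5, at x = +27 mm in the lift's frame; as cap1.
- cap6 (a joint): Stopper 6, at x = +45 mm in the lift's frame; as cap1.
- roller: Hand roller, loose, about 0.3 to 0.5 kg, 125 mm tall, standing grip up in its holder. Origin at the centre of the wheel's axle; z up along the grip, axle along y, so it rolls along its own x. Black rubber wheel 40 mm across, 28 mm wide (lowest point 20 mm below the origin), in a steel fork 40 mm wide over the cheeks (y).
- roller_guard (a point): Centre of the underside of the roller's steel guard plate, 26 mm above the axle; axes as the roller's. The plate is 60 mm (x) by 44 mm (y), 4 mm thick. On it a dark ferrule 26 x 38 mm, 10 mm high, then the black flat-sided grip, 24 mm (x) by 36 mm (y), its top 105 mm above the axle. Best gripped from above across its 24 mm thickness, just over the plate.
- wheel (a joint): Turn of the roller's wheel about its axle, rad, 0 at the start; it spins freely either way, 1 rad is 20 mm of rolling.
- stand: Grey plastic holder for the roller, fixed: base plate 100 x 90 x 6 mm and an open-topped pocket 56 mm high. Origin at the centre of the underside, z up. The pocket measures 47 mm (x) by 48 mm (y) inside, its walls 10 mm thick at +-x and 6 mm at +-y. The roller stands in it with its axle 30 mm above the bench and parallel to the holder's y, either way round.
- stand_rim (a point): Centre of the pocket's mouth, 56 mm above the bench. With the roller in place its guard plate rests on the two thick walls, its underside's centre here, within about 4 mm sideways.
- sealed_block: A second well block, its nest fixed to the bench, all four rows sealed, tops 57 mm above the bench: nothing to do on it. Origin at the centre of the nest's underside (152 x 110 mm), x along its length. A bystander.
- flask: Round-bottom glass flask, 91 mm across, 158 mm tall, loose on a cork ring 100 mm across. Origin at its lowest point, 18 mm above the bench. A bystander.
- reagent: Amber glass jar, 70 mm across, 148 mm tall, loose on the bench, origin at the centre of its underside. A bystander.
Not all that is in view belongs to the job. Leave any red look-alike of the roller alone. What is shaped like the stand but yellow is not meant.

How it is judged:
By the outcome, as a careful person would: the job done as asked, in the order asked, and still so for the second after the job is handed in, with the robot touching nothing.
It also fails if it takes over 72 s, if anything falls off the work surface, if the arm or the gripper's body presses on something with over 40 N, if the wrist force passes 120 N, or if a joint passes its speed limit or range.

## Working session

There is one attempt and no reset: what is moved stays moved. The work goes in short steps, each a Python script; the robot and the scene stay as the last script left them, time stands still between calls to the robot, and variables do not carry over. Pictures are saved under pics/ and viewed, about 8 in all and at most 12, crops included, and the job is handed in when it is done.

```bash
mkdir -p pics
cat > h.py <<'E'
import numpy as np, cv2
from bench import env, kinematics, monitor, eyes, job
def grab(n):
    d=eyes.grab_frame(n); return d["frame"],np.array(d["mtx"]),np.array(d["view"])
def save(f,im): cv2.imwrite("pics/"+f,cv2.cvtColor(im,cv2.COLOR_RGB2BGR))
def ray(K,V,u,v):
    R,t=V[:3,:3],V[:3,3]; c=-R.T@t; d=R.T@np.linalg.inv(K)@np.array([u,v,1.]); return c,d
def onplane(K,V,u,v,z):
    c,d=ray(K,V,u,v); return c+d*(z-c[2])/d[2]
def proj(K,V,p):
    q=K@(V[:3,:3]@np.asarray(p,float)+V[:3,3]); return q[:2]/q[2]
def tri(*obs):  # (K,V,u,v)...
    A=np.zeros((3,3));b=np.zeros(3)
    for o in obs:
        c,d=ray(*o); d=d/np.linalg.norm(d); P=np.eye(3)-np.outer(d,d); A+=P;b+=P@c
    return np.linalg.solve(A,b)
E
python3 - <<'E'
from h import *
for n in("scene","side"):
    f,K,V=grab(n); np.savez(n+".npz",f=f,K=K,V=V); save(n+"0.png",cv2.resize(f,(800,600),interpolation=cv2.INTER_CUBIC))
    print(n,K.tolist(),(-V[:3,:3].T@V[:3,3]).round(3))
s=monitor.sense();print(s["clock"],s["ee_rot"],s["contact_force"],env.hold_point_z)
E
```

```text
scene [[418.6519922809768, 0.0, 277.55479919128067], [0.0, 418.6519922809768, 206.7633505336973], [0.0, 0.0, 1.0]] [ 1.424 -0.165  0.746]
side [[447.30420321780184, 0.0, 275.75317336184486], [0.0, 447.30420321780184, 197.25102230448445], [0.0, 0.0, 1.0]] [ 0.132 -0.951  0.787]
0.1 [9.63277580e-05 7.07486734e-01 9.02478145e-05 7.06726612e-01] [ 0.38954689  0.33909543 -0.23663685] 0.0187
```

View pics/scene0.png

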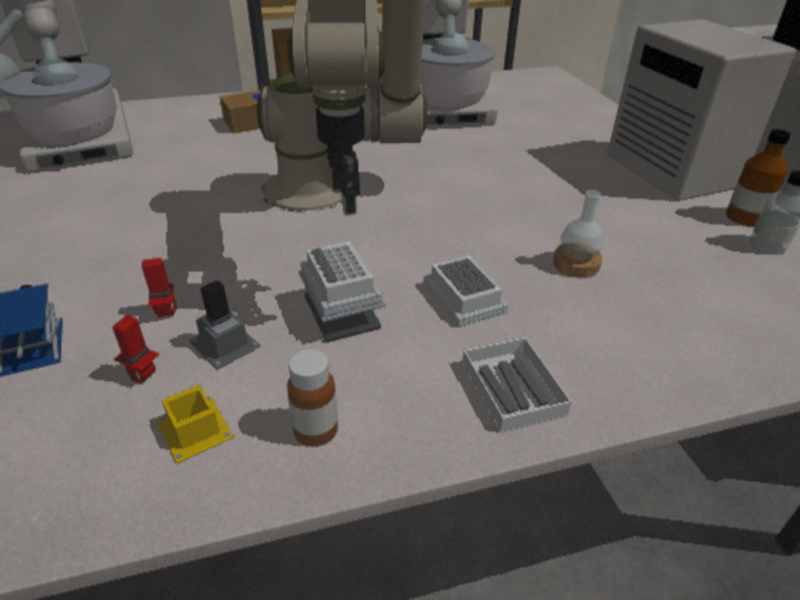

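View pics/side0.png

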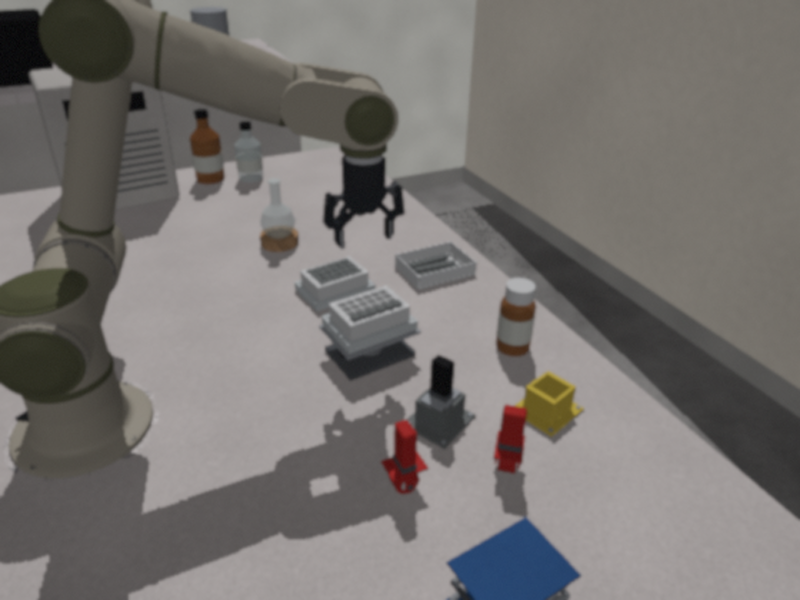

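The target is the black grip in the grey holder, at scene (215,300) and side (442,375). The look-alikes are two red rollers at scene (158,285) and (130,345), and the yellow holder at scene (195,420). The open block on its lift is at scene (340,280), and the sealed block at (468,290) is a bystander. Next I'll triangulate rough positions and get a crop from the wrist camera.

Run:
```python
from h import *
S=np.load("scene.npz");D=np.load("side.npz")
def T(a,b): return tri((S["K"],S["V"],a[0]*.7,a[1]*.7),(D["K"],D["V"],b[0]*.7,b[1]*.7))
g=T((213,287),(442,361)); print("grip top",g)
# platform/block corners near-right etc.: 
print("block top centre",T((340,262),(369,310)))
for n in("reagent",(311,357),(520,285)),("flask",(592,195),(275,185)): print(n[0],T(*n[1:]))
from scipy.spatial.transform import Rotation as R
q=monitor.sense()["ee_rot"]; print(R.from_quat(q).as_matrix().round(2))
def look(p,name):
    env.reach(p,q); f,K,V=grab("wrist"); np.savez(name+".npz",f=f,K=K,V=V); save(name+".png",cv2.resize(f,(800,600),interpolation=cv2.INTER_CUBIC))
    c,d=ray(K,V,280,210); print(name,c.round(3),d.round(2))
look([g[0]-0.06,g[1],0.30],"w1")
print(monitor.sense()["clock"])
```

```text
grip top [ 0.56127031 -0.23823808  0.12991483]
block top centre [ 0.52288661 -0.01515996  0.11020949]
reagent [ 0.79754328 -0.11077459  0.14831606]
flask [0.498322   0.510899   0.16613809]
[[-0.  0.  1.]
 [ 0.  1. -0.]
 [-1.  0. -0.]]
w1 [ 0.502 -0.163  0.469] [-0.01 -0.28 -0.96]
1.1583
```

View pics/w1.png

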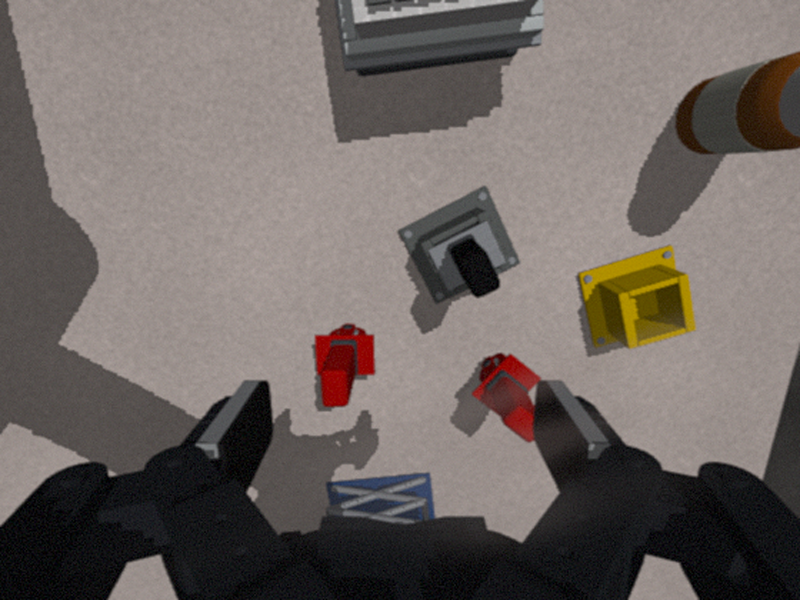

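The close view shows the black roller upright in the grey holder, grip at (475,265). The base corners are at (405,233), (486,188), (520,258) and (440,303). The red rollers at (340,365) and (510,395) and the yellow holder at (640,300) are rejected. Next I'll look at the block on its lift from two positions.

Run:
```python
from h import *
d=np.load("w1.npz");K,V=d["K"],d["V"]
c=np.array([onplane(K,V,u*.7,v*.7,.006)for u,v in[(405,233),(486,188),(520,258),(440,303)]])
print(c.round(4).tolist(),"ctr",c.mean(0)); e=c[1]-c[0]+c[2]-c[3]; print("yaw",np.degrees(np.arctan2(e[1],e[0])),[np.linalg.norm(c[i]-c[i-1]).round(4) for i in range(4)])
q=monitor.sense()["ee_rot"]
ims=[]
for i,p in enumerate([[.50,-.04,.30],[.58,-.04,.30]]):
    env.reach(p,q); f,K,V=grab("wrist"); np.savez(f"b{i}.npz",f=f,K=K,V=V)
    u,v=proj(K,V,[.523,-.015,.12]).astype(int); print(u,v)
    u0=max(0,min(u-130,300));v0=max(0,v-130); print(u0,v0)
    ims.append(cv2.resize(f[v0:v0+230,u0:u0+260],None,fx=1.53,fy=1.53,interpolation=cv2.INTER_CUBIC))
h=min(i.shape[0] for i in ims); save("b.png",np.hstack([i[:h] for i in ims])); print(ims[0].shape)
```

```text
[[0.5036, -0.2249, 0.006], [0.5849, -0.1798, 0.006], [0.6245, -0.2509, 0.006], [0.5417, -0.3003, 0.006]] ctr [ 0.56366971 -0.23898557  0.006     ]
yaw 29.966725849632024 [np.float64(0.0845), np.float64(0.093), np.float64(0.0814), np.float64(0.0964)]
302 164
172 34
230 164
100 34
(352, 398, 3)
```

View pics/b.png

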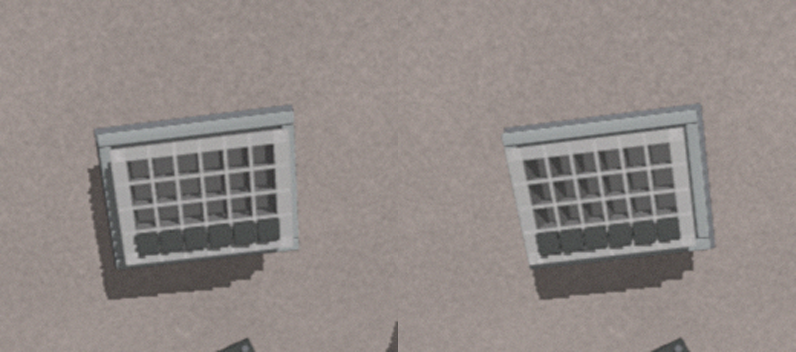

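Both crops show the open block, with the dark strip along its lower (−y) edge from (148,243) to (268,231) in the left crop. That gives a lift yaw of about +6°. Next I'll measure the strip by mask in both views.

Run:
```python
from h import *
O=[];off=[(172,34),(100,34)]
for i in range(2):
    d=np.load(f"b{i}.npz");f=d["f"];K,V=d["K"],d["V"]
    g=f.max(2).astype(int); u0,v0=off[i]
    uc,vc=int(u0+208/1.53),int(v0+237/1.53)
    print(f[vc-4:vc+5:4,uc-8:uc+9:4].tolist() if i==0 else "")
    m=np.zeros(g.shape,np.uint8); s=np.s_[vc-14:vc+14,uc-60:uc+60]; m[s]=(g[s]<70)
    n,L,st,ce=cv2.connectedComponentsWithStats(m); print(st[1:][st[1:,4]>40].tolist(),ce[1:][st[1:,4]>40].round(1).tolist())
    u,v=(148,243),(268,231)
    if i: u,v=(150,243),(270,231)
    O.append([(K,V,u0+a/1.53,v0+b/1.53) for a,b in(u,v)])
    # block outer top corners
for k in range(2): print(tri(O[0][k],O[1][k]))
for z in(.12,.13,.14):
  for i in range(2):
    P=[onplane(*o,z) for o in O[i]]; e=P[1]-P[0]; print(z,i,P[0].round(4),P[1].round(4),np.linalg.norm(e).round(4),np.degrees(np.arctan2(e[1],e[0])).round(2))
```

```text
[[[77, 79, 79], [77, 77, 80], [87, 88, 90], [75, 76, 77], [73, 74, 76]], [[80, 81, 80], [79, 77, 80], [73, 75, 73], [81, 81, 79], [78, 75, 77]], [[76, 78, 77], [77, 79, 75], [76, 77, 76], [74, 77, 75], [76, 76, 76]]]
[] []

[] []
[ 0.48512221 -0.04650213  0.12382309]
[ 0.57379007 -0.03769664  0.12209697]
0.12 0 [ 0.485  -0.0472  0.12  ] [ 0.5742 -0.0379  0.12  ] 0.0898 5.96
0.12 1 [ 0.484  -0.0476  0.12  ] [ 0.5737 -0.0384  0.12  ] 0.0902 5.85
0.13 0 [ 0.4854 -0.0449  0.13  ] [ 0.5721 -0.0358  0.13  ] 0.0872 5.96
0.13 1 [ 0.4868 -0.0453  0.13  ] [ 0.5739 -0.0363  0.13  ] 0.0876 5.85
0.14 0 [ 0.4858 -0.0426  0.14  ] [ 0.57   -0.0338  0.14  ] 0.0846 5.96
0.14 1 [ 0.4896 -0.043   0.14  ] [ 0.5742 -0.0343  0.14  ] 0.085 5.85
```

Strip: cap1 is at about (0.485,−0.047) and cap6 at about (0.574,−0.038), yaw 5.9°, proud tops at about 0.121. Next I'll hover over the roller aligned to the holder's yaw and take one close look.

```bash
cat >> h.py <<'E'
from scipy.spatial.transform import Rotation as R
M0=np.array([[0,0,1.],[0,1,0],[-1,0,0]])
def quat(deg): return R.from_matrix(R.from_euler("z",deg,degrees=True).as_matrix()@M0).as_quat()
E
python3 - <<'E'
from h import *
env.reach([.5625,-.2385,.23],quat(30)); f,K,V=grab("wrist"); np.savez("g.npz",f=f,K=K,V=V)
u,v=proj(K,V,[.5625,-.2385,.06]); print(u,v)
u0,v0=int(u)-100,max(0,int(v)-75); print(u0,v0); save("g.png",cv2.resize(f[v0:v0+150,u0:u0+200],None,fx=4,fy=4,interpolation=cv2.INTER_CUBIC))
s=monitor.sense();print(s["clock"],s["joints"])
E
```

```text
280.67363239090497 188.80988236908237
180 113
3.3833 [-5.90981037e-01  4.90688805e-01  1.17008263e+00  2.90061122e-04
  1.47921285e+00 -1.11465760e+00]
```

View pics/g.png

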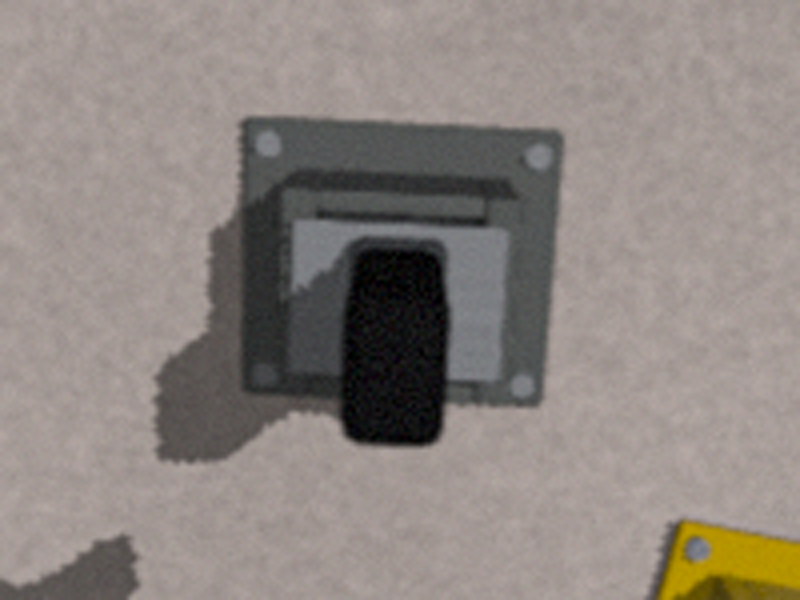

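The roller is upright and seated. Its guard-plate corners are at crop (292,218), (508,228), (500,382) and (288,375). Everything is turned slightly clockwise from my 30° guess. I'll compute the centre, then grasp and lift.

Run:
```python
from h import *
d=np.load("g.npz");K,V=d["K"],d["V"]
def quad(pts,z):
    c=np.array([onplane(K,V,180+u/4,113+v/4,z)for u,v in pts]); e=c[1]-c[0]+c[2]-c[3]
    print(c.mean(0).round(4),np.degrees(np.arctan2(e[1],e[0])).round(2),[np.linalg.norm(c[i]-c[i-1]).round(4) for i in range(4)]); return c.mean(0),np.degrees(np.arctan2(e[1],e[0]))
quad([(245,118),(562,132),(540,405),(245,392)],.006)
p,y=quad([(292,218),(508,228),(500,382),(288,375)],.060)
q=quat(y)
env.reach([p[0],p[1],.20],q)
print(env.movel([p[0],p[1],.068],velocity=.12,guard=8))
s0=monitor.sense();print(s0["position"],s0["contact_force"])
env.close_gripper(100); s=monitor.sense();print(s["finger_gap"],s["contact_force"],s["clock"])
np.savez("grasp.npz",p=s["position"],q=q,y=y)
print(env.movel([p[0],p[1],.25],velocity=.12)); env.hold(.3)
s=monitor.sense();print(s["position"],s["contact_force"],s["ft_torque"],s["finger_gap"],s["clock"])
f,K,V=grab("wrist"); g2=f[60:360,80:480]
f,K2,V2=grab("scene"); np.savez("sc2.npz",f=f,K=K2,V=V2)
u,v=proj(K2,V2,[p[0],p[1],.21]).astype(int);print(u,v)
c=cv2.resize(f[v-40:v+60,u-50:u+50],(400,400),interpolation=cv2.INTER_CUBIC)
save("lift.png",np.hstack([cv2.resize(g2,(400,300)),c[:300]]))
```

```text
[ 0.5611 -0.2391  0.006 ] 27.37 [np.float64(0.0883), np.float64(0.0981), np.float64(0.0886), np.float64(0.0973)]
[ 0.561 -0.239  0.06 ] 27.61 [np.float64(0.0445), np.float64(0.059), np.float64(0.0438), np.float64(0.0601)]
False
[ 0.56139702 -0.23924872  0.06882639] [1.23040168 0.43661881 0.15491252]
0.2681441381880122 [-1.49609388 -0.24499564  1.72234514] 5.475
False
[ 0.56095844 -0.2390035   0.24985246] [ 0.03191033 -0.30138849 -3.00401987] [-0.02451681 -0.00905252  0.05486711] 0.26817080434169605 7.4417
142 173
```

View pics/lift.png

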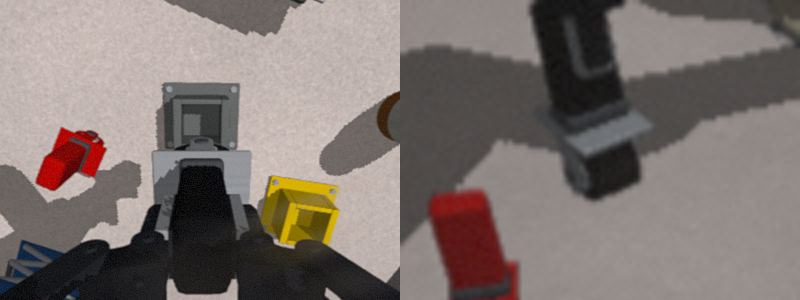

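The roller is held level (gap 0.268, weight about 3.3 N) and both pictures show the wheel clear of the pocket. Next I'll move above cap1, feel for it and press in small steps.

Run:
```python
from h import *
c1=np.array([.4848,-.0468]);c6=np.array([.574,-.038]);e=(c6-c1)/np.linalg.norm(c6-c1);yaw=np.degrees(np.arctan2(e[1],e[0]))
q=quat(yaw)
env.reach([c1[0],c1[1],.25],q); env.movel([*c1,.195],velocity=.1); env.hold(.3)
b=monitor.sense()["contact_force"]; print("base",b,yaw)
print(env.movel([*c1,.165],velocity=.015,guard=5)); s=monitor.sense(); z=s["position"][2]; print("contact",s["position"],s["contact_force"]-b,s["clock"])
np.savez("strip.npz",c1=c1,e=e,q=q,b=b)
for i in range(14):
    z-=.0006; env.movel([*c1,z],velocity=.01); s=monitor.sense(); F=s["contact_force"]-b
    print(round(z,4),s["position"].round(4)[2],F.round(1))
    if F[2]>17: break
np.save("z.npy",z);print(s["clock"])
```

```text
base [ 0.34096499  0.21820763 -3.6853066 ] 5.634266655767395
True
contact [ 0.48482063 -0.0467764   0.18178772] [-0.27176355  0.18348918  6.59540294] 10.4083
0.1812 0.1817 [-0.7  0.1  8.7]
0.1806 0.181 [-0.  -0.   8.7]
0.18 0.1803 [0.2 0.4 8.8]
0.1794 0.1797 [-0.4  0.6  8.2]
0.1788 0.1793 [-2.4  0.8 11.8]
0.1782 0.179 [-2.8  0.4 14.1]
0.1776 0.1785 [-3.5 -0.  15.1]
0.177 0.1785 [-4.6  1.3 19.3]
12.4083
```

Contact was at TCP z 0.1818 and the cap moved at about 8.7 N. The rise near the end, with x force, comes from touching cap2. Now I'll roll with force feedback, backing slightly off cap1 first.

```bash
cat > roll.py <<'E'
from h import *
d=np.load("strip.npz");c1,e,b=d["c1"],d["e"],d["b"]
def roll(xs,z,target=21,step=.003,tries=2):
    x=(monitor.sense()["position"][:2]-c1)@e; out=[];pk=0
    for xe in xs:
        n=max(1,int(abs(xe-x)/step)); 
        for x in np.linspace(x,xe,n+1)[1:]:
            for t in range(tries):
                p=c1+e*x; env.movel([*p,z],velocity=.02 if t==0 else .008)
                s=monitor.sense();F=s["contact_force"]-b; pk=max(pk,F[2])
                z-=np.clip((target-F[2])*.00006,-.0012,.0006)
                if abs(F[2]-target)<4: break
            out.append((round(x*1e3),round(s["position"][2]*1e3,1),round(F[2]),round(F[:2]@e)))
            if F[2]>34: env.movel([*p,z+.002],velocity=.03); print("HIGH"); break
    print(*out); print("peak",pk,"clock",s["clock"]); np.save("z.npy",z); return z
E
python3 - <<'E'
from roll import *
z=roll([-.006,.097],float(np.load("z.npy")))
E
```

```text
(-3, np.float64(178.4), 17, -1) (-6, np.float64(178.4), 18, -1) (-3, np.float64(178.4), 19, 0) (0, np.float64(178.4), 22, -3) (3, np.float64(178.4), 21, -4) (6, np.float64(178.4), 20, -1) (9, np.float64(178.4), 18, -1) (12, np.float64(178.4), 21, 0) (15, np.float64(178.4), 20, 0) (18, np.float64(178.4), 24, -4) (21, np.float64(178.4), 23, -5) (24, np.float64(178.4), 20, -2) (27, np.float64(178.4), 20, -1) (30, np.float64(178.4), 19, 0) (33, np.float64(178.4), 21, -2) (36, np.float64(178.4), 23, -5) (39, np.float64(178.4), 21, -4) (42, np.float64(178.4), 20, -1) (46, np.float64(178.4), 19, -1) (49, np.float64(178.4), 19, 0) (52, np.float64(178.4), 23, -3) (55, np.float64(178.4), 23, -6) (58, np.float64(178.4), 22, -6) (61, np.float64(178.4), 20, -2) (64, np.float64(178.4), 18, 0) (67, np.float64(178.4), 19, 0) (70, np.float64(178.4), 20, -1) (73, np.float64(178.4), 23, -5) (76, np.float64(178.4), 21, -5) (79, np.float64(178.4), 19, -1) (82, np.float64(178.4), 20, 0) (85, np.float64(178.4), 20, -1) (88, np.float64(178.4), 20, -1) (91, np.float64(178.4), 20, 1) (94, np.float64(178.4), 21, 0) (97, np.float64(178.2), 18, 1)
peak 23.582138464924512 clock 23.2083
```

The height stayed level at 178.4 mm under 18–24 N, with the x force peaking as each new cap was climbed, which is consistent with a hard stop under every cap. I'll make one return pass at slightly higher push, then lift and look.

Run:
```python
from roll import *
z=roll([-.005],float(np.load("z.npy")),target=24,step=.0045)
s=monitor.sense();p=s["position"]
env.movel([p[0],p[1],.25],velocity=.1)
print(monitor.sense()["contact_force"]-b)
g=np.load("grasp.npz")
env.reach([g["p"][0],g["p"][1],.25],g["q"]); env.hold(.2)
f,K,V=grab("wrist"); print(monitor.sense()["clock"],monitor.sense()["finger_gap"])
f2,K2,V2=grab("side");u,v=proj(K2,V2,[.523,-.02,.11]).astype(int)
u3,v3=proj(K2,V2,[.56,-.24,.19]).astype(int)
L=[cv2.resize(f[60:360,80:480],(400,300)),cv2.resize(f2[v-38:v+37,u-50:u+50],(400,300),interpolation=cv2.INTER_CUBIC)]
save("after.png",np.hstack(L))
```

```text
(94, np.float64(178.4), 21, -1) (90, np.float64(178.4), 23, 0) (85, np.float64(178.3), 23, -1) (81, np.float64(178.3), 23, -1) (76, np.float64(178.3), 23, -1) (72, np.float64(178.3), 24, -1) (67, np.float64(178.3), 24, -1) (63, np.float64(178.3), 25, -2) (58, np.float64(178.3), 23, -1) (54, np.float64(178.3), 24, -1) (49, np.float64(178.3), 25, -1) (45, np.float64(178.2), 24, -1) (40, np.float64(178.3), 25, -1) (36, np.float64(178.3), 26, -1) (31, np.float64(178.3), 25, 0) (27, np.float64(178.2), 24, -2) (22, np.float64(178.3), 24, -2) (18, np.float64(178.3), 23, -1) (13, np.float64(178.3), 24, -2) (9, np.float64(178.2), 24, -1) (4, np.float64(178.3), 25, 0) (0, np.float64(178.3), 25, 0) (-5, np.float64(178.3), 24, -1)
peak 25.703664755362844 clock 31.7583
[-0.30156896  0.53664411 -0.12992617]
33.7417 0.2660160166122633
```

View pics/after.png

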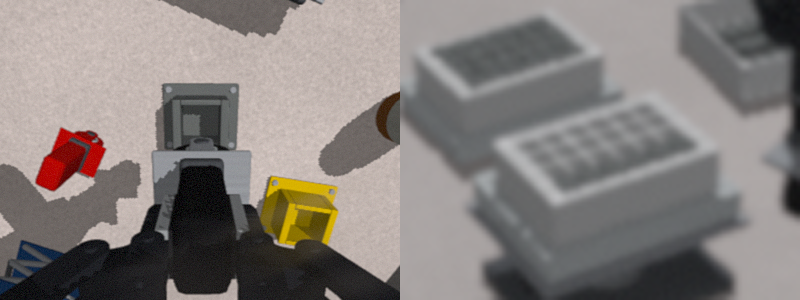

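The roller sits in the gripper exactly as before, and the strip now looks flush. I'll lower it into the holder along the grasp line with a guard.

Run:
```python
from h import *
g=np.load("grasp.npz");p=g["p"]
b=monitor.sense()["contact_force"]
env.movel([p[0],p[1],.135],velocity=.1)
r=env.movel([p[0],p[1],.0665],velocity=.03,guard=5); s=monitor.sense(); print(r,s["position"],s["contact_force"]-b,s["clock"],p)
if s["position"][2]<.0715:
    env.release(); env.hold(.3); env.movel([p[0],p[1],.20],velocity=.1)
    env.movel([p[0],p[1],.23],velocity=.1); env.hold(.3)
    f,K,V=grab("wrist"); np.savez("g2.npz",f=f,K=K,V=V)
    q=monitor.sense();u,v=proj(K,V,[p[0],p[1],.06]).astype(int);v0=max(0,v-75)
    f2,K2,V2=grab("side");
    a=cv2.resize(f[v0:v0+150,u-100:u+100],(400,300),interpolation=cv2.INTER_CUBIC)
    u3,v3=proj(K2,V2,[.56,-.24,.08]).astype(int)
    save("end.png",np.hstack([a,cv2.resize(f2[v3-38:v3+37,u3-50:u3+50],(400,300),interpolation=cv2.INTER_CUBIC)])); print(q["clock"],q["finger_gap"],q["contact_force"])
```

```text
True [ 0.56100728 -0.23911106  0.06817484] [-1.13838016  0.24433682  9.87598251] 37.1333 [ 0.56104046 -0.23908169  0.06818604]
40.35 0.997253954627897 [0.10485462 0.37036984 0.95230945]
```

View pics/end.png

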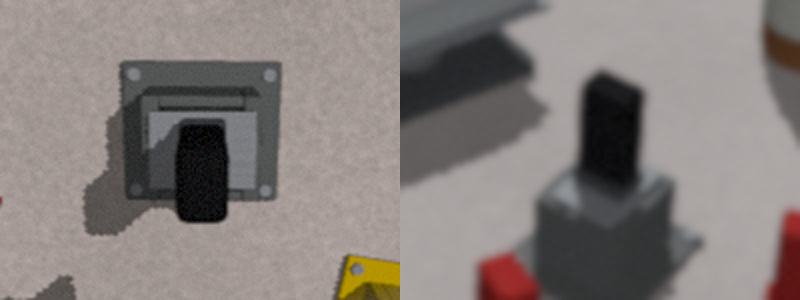

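The roller is seated upright, its guard plate flat on the walls as at the start, and the gripper is open and clear above it.

```bash
python3 -c "
from h import *
job.hand_in(); print(monitor.sense()['clock'])"
```

```text
the job is handed in; nothing more can be done
the job is handed in; nothing more can be done
```

I rolled the stopper strip from end to end and back, stood the roller back in its grey holder and let go. The job was handed in at about 40 s of robot time, under the 72 s limit.

- **Force:** push readings, taken after each 3 to 4.5 mm step, were 17–24 N on the first pass and 21–26 N on the return. The highest was 25.7 N, under the 40 N limit.
- **Stoppers:** on the first pass the x force peaked as the wheel reached each new stopper. On the return pass the tool height stayed at 178.2–178.4 mm with no such bumps, so all six appear to be fully home.
- **Roller:** its weight and the grip opening were unchanged after rolling. It went down to the same height it was picked up from (within 0.1 mm). The last pictures show it upright and seated, with the gripper open above it.
- **Bystanders:** I sent the arm nowhere near the glassware, the sealed block or the red and yellow look-alikes.

No check failed or disagreed. The stopper depth is judged from force and height plus a side picture that looked flush, because the cameras are too coarse to measure the last millimetre.

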